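# Rungs into the drawer rack

## Robot

A 6-joint arm with a two-finger parallel gripper is mounted at the origin on the work surface. World frame = base frame: x ahead of the robot, y to its left, z up, the work surface at z = 0. Lengths are in m, angles in rad, forces in N, time in s.
With the tool pointing down it reaches from about 0.375 to 0.9 m from the base axis. Payload 3.1 kg.
Tool frame: the origin (TCP) lies at the very end of the fingers, on their centre line; the grasp point (between the pads) lies 19 mm behind it; z points along the fingers, y is the line along which they close (so a half turn about z gives the same grasp; the last joint's range is limited). The gripper opens to 85 mm and grips with 20 to 120 N. Pads are 22 mm wide; open, the fingers measure 114 mm over their backs; the gripper's body (76 mm by 85 mm) begins 54 mm behind the grasp point. The pads swing forward as they close: fully open they stand 13 mm farther back than shut.
Start: joints at [-1.349, 0.527, 1.433, -0, 1.181, -0.178], TCP at [0.244, -0.575, 0.231] pointing down, gripper open.
Joint ranges: [-3.08, 3.08], [-0.75, 2.2], [0.22, 2.44], [-1.43, 4.57], [0, 2.65], [-2.85, 2.85]. Speed limits (rad/s): [2.79, 2.79, 3.14, 3.14, 3.14, 3.14].

## Interface

Orientations are given as a unit quaternion [x, y, z, w].
In Python, from station import manip gives the robot as it stands.
- The arm moves only by the shell command python3 -m handwheel 'ROWS' [FORCE]. ROWS is JSON, a list of rows, each a list of 7 numbers: the shift along the world's x, y, z in mm, then the turn, a rotation vector about the world's x, y, z in degrees, then the opening, from 0 (shut) to 1 (fully open). A call has exactly 10 rows; each row shifts and turns the commanded pose from where the row before left it; what a row does not reach is not made up. A row lasts 1/8 s, in which the tool goes at most 62.5 mm and 10.7 degrees, less where a joint would pass 70% of its speed; a pose out of reach is approached as far as the arm can. A call is refused whole if a number of a shift passes 62.5 or a number of a turn 10.7, either way. A call with a gripper value outside its range is refused whole. The fingers move at their own pace and stop on an object; FORCE is the grip in N (left out, the last holds). Time passes only in rows, so rows that do not move let the fingers close, or fill a call up. It gives the time, the measured TCP pose, the force, the opening and the grip force at its end, in the units of the state.
- manip.sense(): the state, without advancing time (a new reading comes with each control period).
- manip.snapshot(name): name is "scene" or "top" or "wrist"; returns the picture (480x640x3 uint8, red, green, blue); there is no depth.
- manip.get_calibration(name): a dict with "K" (3x3 intrinsics, pixels), "rvec" (rotation vector, rad) and "tvec" (3), from world to camera coordinates, as OpenCV has them. Camera axes: x right, y down, z forward; pixel columns grow to the right and rows downward; lengths in m; the calibration is good to about 2 mm. A picture is of the moment at which its call begins: read the wrist's pose just before it. get_calibration takes no time and is no camera call; for the wrist camera it gives the pose at the moment of the call.
- manip.sign_off(): hands the job in; it is judged then, once.
The state is a dict: "t": time; "q": joint angles; "qd": joint speeds; "tau": joint torques, N m; "tcp_pos": TCP position; "tool_rot": TCP orientation; "force": force on the tool from outside, world axes, zero at the start; "ft_torque": the same for the moment, N m; "finger_gap": opening from 0.0 (shut) to 1.0 (fully open); "gripper_force": force on a finger pad.
Only numpy, scipy, OpenCV 4.12 (cv2) and the standard library are available. Lean on these libraries where they do the work, as an engineer would, in place of code of your own. Each camera call takes 0.05 s, during which the arm holds its last target. There are 200 camera calls.

## Task

Pull the top drawer of the little blue-fronted cabinet out all the way to its stop, leaving the lower drawer shut. Then lay the two pale turned stool rungs from the bench across the dark rack in that drawer, one centred in each pair of V-notches so that it lies cradled and cannot roll; set them down gently rather than dropping them, and leave the drawer fully out. Leave the jar, the screwdriver and the bowl where they are.

Things in the scene. Friction and masses are not known exactly. Their poses are not given: they have to be found in the camera images.
- cab: dark wooden bench-top cabinet, 230 mm deep (x) by 240 mm wide (y) by 170 mm high, fixed to the bench, with two blue drawer fronts one above the other. Origin: centre of its underside. Its own x points from the drawer fronts to its back: drawers slide out along its -x.
- cab_drawer0 (a joint): top drawer: 0 m shut, grows as it is pulled out, rigid stop at 0.158 m. It slides freely against about 2.5 N of friction, so it can be nudged back in, and stays where it is left
- cab_drawer1 (a joint): lower drawer: 0 m shut; stays shut
- cab_drawer0_handle (a point): middle of the top drawer's handle: a level steel bar 11 mm in diameter and 120 mm long along this point's y, its axis 35 mm in front of the drawer front and 38 mm below the cabinet's top, standing on two posts 51 mm either side of the middle; moves with the drawer. Pull along point -x. The lower drawer has a like handle 73 mm beneath.
- rack (a point): floor point at the middle of the dark wooden rack fixed in the top drawer: two boards 16 mm thick, standing 42 mm either side of the drawer's middle, each with two 90-degree V-notches 18 mm deep and 36 mm wide. A rung lies across both boards, its axis 1 mm below their top edge; between the boards 68 mm is free for fingers, down to the drawer floor.
- groove_front (a point): where the centre of a rung's axis lies when cradled in the front V-groove. The groove runs along this point's y (across the drawer); x points to the drawer's back, z up. Drawer floor 36 mm below; side walls' inner faces 99 mm either side, rims 17 mm above. Drawer front's inner face 47 mm ahead of it, back groove 56 mm behind.
- groove_back (a point): where the centre of a rung's axis lies when cradled in the back V-groove. The groove runs along this point's y (across the drawer); x points to the drawer's back, z up. Drawer floor 36 mm below; side walls' inner faces 99 mm either side, rims 17 mm above. With the drawer out, the cabinet's front edge is 48 mm behind it, its top 39 mm above.
- rung_a_mid (a point): centre (on the axis, half-way along) of the first turned pale-wood stool rung lying on the bench: cylinder 24 mm in diameter and 130 mm long with a tenon 16 mm in diameter and 12 mm long on each end, 154 mm in all, about 50 g, rolls freely; its x axis runs along the rung (either way round is the same)
- rung_b_mid (a point): centre (on the axis, half-way along) of the second turned pale-wood stool rung lying on the bench: cylinder 24 mm in diameter and 130 mm long with a tenon 16 mm in diameter and 12 mm long on each end, 154 mm in all, about 50 g, rolls freely; its x axis runs along the rung (either way round is the same)
- rung_a: the first rung's body, same frame as its centre point
- rung_b: the second rung's body, same frame as its centre point
- jar: glue jar with red cap, 56 mm in diameter, 75 mm high; origin under its centre. Not part of the job, leave it where it is.
- driver: screwdriver lying on the bench along its x axis, about 200 mm long, in front of the cabinet. Not part of the job, leave it where it is.
- bowl: small terracotta bowl, 100 mm in diameter, 45 mm high, standing on the bench; origin under its centre. Not part of the job, leave it where it is.
Things that resemble listed ones, but are neither listed nor needed, are in the scene too. What is shaped like the rung_b but purple is not meant. What is shaped like the rung_a but yellow is not meant.

How it is judged:
On the way:
1. the top drawer is out at its stop (within 6 mm) before either rung is brought to it (value of joint cab_drawer0 above 0.152 m and distance between each of rung_a_mid, rung_b_mid and groove_front above 0.08 m and distance between each of rung_a_mid, rung_b_mid and groove_back above 0.08 m), for 0.2 s.
At the end, for the whole second after the job is handed in: The top drawer is out to within 6 mm of its stop and the lower one is shut (within 10 mm); one rung lies in each groove, either way round, at rest: centre within 6 mm across the groove, 20 mm along it and 4 mm in height of the groove site, and parallel to the groove within 0.08 rad (value of joint cab_drawer0 above 0.152 m and value of joint cab_drawer1 below 0.01 m and (((x of rung_a_mid in the frame of groove_front between -0.006 and 0.006 m and y of rung_a_mid in the frame of groove_front between -0.02 and 0.02 m and z of rung_a_mid in the frame of groove_front between -0.004 and 0.004 m and angle between the x axis of rung_a_mid and the y axis of groove_front, either way round below 0.08 rad) and (x of rung_b_mid in the frame of groove_back between -0.006 and 0.006 m and y of rung_b_mid in the frame of groove_back between -0.02 and 0.02 m and z of rung_b_mid in the frame of groove_back between -0.004 and 0.004 m and angle between the x axis of rung_b_mid and the y axis of groove_back, either way round below 0.08 rad)) or ((x of rung_a_mid in the frame of groove_back between -0.006 and 0.006 m and y of rung_a_mid in the frame of groove_back between -0.02 and 0.02 m and z of rung_a_mid in the frame of groove_back between -0.004 and 0.004 m and angle between the x axis of rung_a_mid and the y axis of groove_back, either way round below 0.08 rad) and (x of rung_b_mid in the frame of groove_front between -0.006 and 0.006 m and y of rung_b_mid in the frame of groove_front between -0.02 and 0.02 m and z of rung_b_mid in the frame of groove_front between -0.004 and 0.004 m and angle between the x axis of rung_b_mid and the y axis of groove_front, either way round below 0.08 rad))) and linear speed of each of rung_a, rung_b below 0.02 m/s); the robot touches nothing.
It fails at once if a rung is dropped or slammed into the rack (faster than 0.5 m/s within 45 mm of a groove point) ((linear speed of rung_a above 0.5 m/s and (distance between rung_a_mid and groove_front below 0.045 m or distance between rung_a_mid and groove_back below 0.045 m)) or (linear speed of rung_b above 0.5 m/s and (distance between rung_b_mid and groove_front below 0.045 m or distance between rung_b_mid and groove_back below 0.045 m))).
It fails at once if the lower drawer is pulled out more than 20 mm (value of joint cab_drawer1 above 0.02 m).
It fails at once if the jar, the screwdriver or the bowl is moved more than 25 mm (distance of any of jar, driver, bowl from where it was at the start of the episode above 0.025 m).
It also fails if it takes over 70 s, if anything falls off the work surface, if the arm or the gripper's body presses on something with over 40 N, if the wrist force passes 120 N, or if a joint passes its speed limit or range.

## Working session

There is one attempt and no reset: what is moved stays moved. The work goes in short steps, Python scripts to look and compute and a shell command to move; the robot and the scene stay as the last step left them, time stands still between calls to the robot, and variables do not carry over. Pictures are saved under pics/ and viewed, at most 10 in all, crops included, and the job is handed in when it is done.

```bash
mkdir -p pics; python3 - <<'E'
from station import manip
import cv2
for n in("scene","top"):
    cv2.imwrite(f"pics/{n}0.png",manip.snapshot(n)[:,:,::-1])
    c=manip.get_calibration(n);print(n,c)
s=manip.sense();print(s["t"],s["tcp_pos"],s["tool_rot"],s["finger_gap"],s["force"])
E
```

```text
scene {'K': array([[559.90615498,   0.        , 323.30599392],
       [  0.        , 559.90615498, 234.42889903],
       [  0.        ,   0.        ,   1.        ]]), 'rvec': array([ 0.71142503,  2.4760461 , -1.30142623]), 'tvec': array([ 0.54008287, -0.05702165,  1.38854811])}
top {'K': array([[443.636667  ,   0.        , 318.43278302],
       [  0.        , 443.636667  , 245.27385105],
       [  0.        ,   0.        ,   1.        ]]), 'rvec': array([ 2.18519256, -2.18428335,  0.10238297]), 'tvec': array([-0.06009914,  0.61699414,  1.04162639])}
0.1 [ 0.24373041 -0.57481769  0.23042233] [ 9.79985212e-01  1.99067846e-01 -3.01233376e-05 -9.88398208e-04] 1.0009797140006524 [ 0.34687659 -0.36964538  0.06268623]
```

View pics/scene0.png

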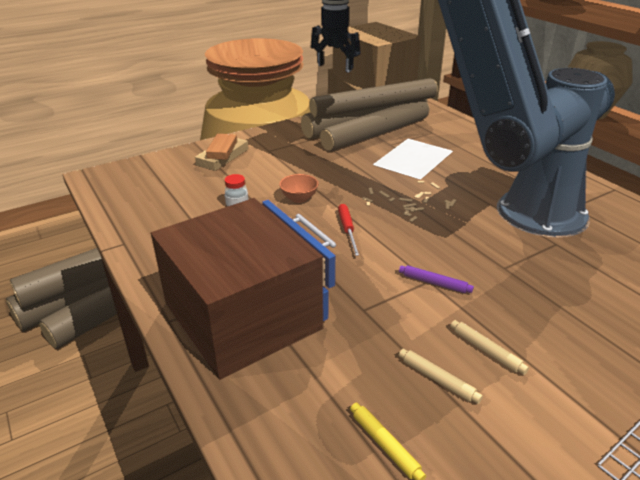

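View pics/top0.png

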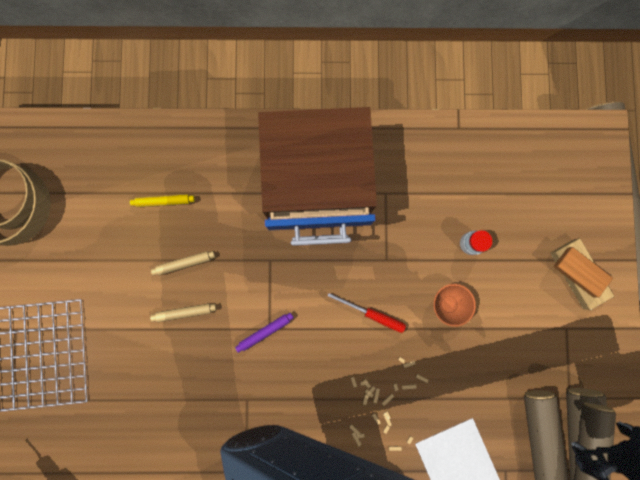

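The scene shows two pale rungs, at top-view pixels (182,264) and (183,312). The purple one (265,332) and the yellow one (163,201) are the wrong colour. The cabinet is at (317,170), with its top handle bar at about (320,240). I'll confirm this in an enlarged crop.

```bash
python3 - <<'E'
import cv2
i=cv2.imread("pics/top0.png")[90:350,120:420]
cv2.imwrite("pics/c1.png",cv2.resize(i[:, :],None,fx=2.3,fy=2.3,interpolation=cv2.INTER_CUBIC))
E
```

```text
(no output)
```

View pics/c1.png

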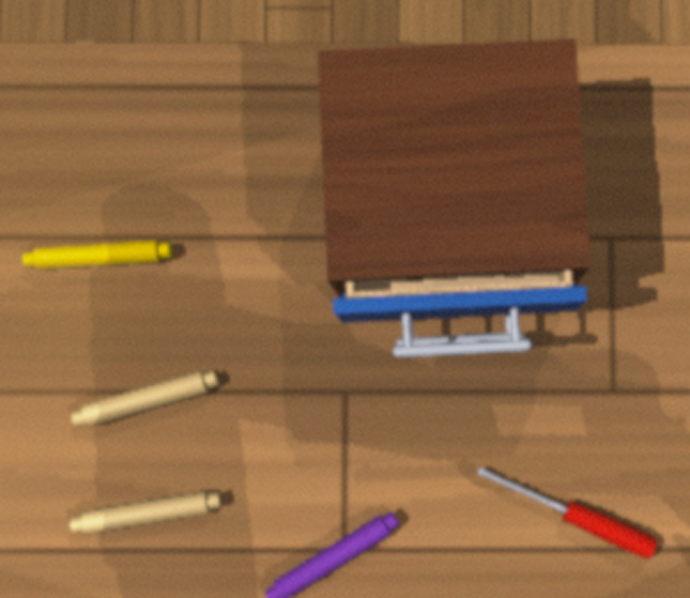

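The crop confirms two pale rungs, one at crop (73,419)–(222,377) and one at (72,524)–(224,498). The top drawer is slightly open, and its handle bar runs (395,352)–(529,346).

```bash
cat >h.py <<'E'
from station import manip
import cv2,numpy as np
def px2w(cam,uv,z,c=None):
    c=c or manip.get_calibration(cam)
    R=cv2.Rodrigues(c["rvec"])[0];t=c["tvec"]
    d=(np.linalg.inv(c["K"])@np.c_[np.array(uv,float),np.ones(len(uv))].T).T@R
    o=-R.T@t
    return o+d*((z-o[2])/d[:,2])[:,None]
def w2px(cam,P,c=None):
    c=c or manip.get_calibration(cam)
    return cv2.projectPoints(np.array(P,float).reshape(-1,3),c["rvec"],c["tvec"],c["K"],None)[0][:,0]
E
python3 - <<'E'
from h import *
np.set_printoptions(precision=4,suppress=True)
f=lambda l,z:px2w("top",np.array(l)/2.3+[120-.3,90-.3],z)
c=f([(319,52),(575,40),(587,270),(330,282)],.17);print(c,np.linalg.norm(c-np.roll(c,1,0),axis=1))
e=[c[1]-c[0],c[2]-c[3]];print("yaw",[np.degrees(np.arctan2(v[0],-v[1])) for v in e],[np.degrees(np.arctan2(v[1],v[0])) for v in (c[0]-c[3],c[1]-c[2])])
for l,z in (([(395,352),(529,346)],.132),([(73,419),(222,377)],.012),([(72,524),(224,498)],.012),([(400,519),(485,469)],.012)):
    p=f(l,z);d=p[1]-p[0];print(p.ravel(),p.mean(0),np.linalg.norm(d),np.degrees(np.arctan2(d[0],-d[1])))
    print(w2px("scene",p).ravel())
print(w2px("scene",c).ravel())
E
```

```text
[[ 0.8891  0.0696  0.17  ]
 [ 0.9016 -0.1678  0.17  ]
 [ 0.6856 -0.1767  0.17  ]
 [ 0.6741  0.0573  0.17  ]] [0.2153 0.2378 0.2162 0.2342]
yaw [np.float64(3.017610150880447), np.float64(2.803223032716859)] [np.float64(3.290504152871028), np.float64(2.3575507587314948)]
[ 0.6137 -0.0002  0.132   0.6195 -0.1265  0.132 ] [ 0.6166 -0.0633  0.132 ] 0.12642233423025798 2.6301650313072336
[333.6168 244.9422 297.312  215.0121]
[0.5533 0.3433 0.012  0.5976 0.1881 0.012 ] [0.5755 0.2657 0.012 ] 0.16140134753460236 15.923949506285204
[480.3583 399.2615 398.466  349.8147]
[0.4442 0.341  0.012  0.4709 0.1836 0.012 ] [0.4576 0.2623 0.012 ] 0.15961568665581546 9.648747418330627
[526.0608 370.6407 450.3967 321.8099]
[ 0.449  -0.0003  0.012   0.501  -0.0893  0.012 ] [ 0.475  -0.0448  0.012 ] 0.10305434497592313 30.268843533048255
[398.3781 266.8197 354.2979 253.4146]
[207.362  303.1491 150.5376 231.5794 255.4873 196.9806 322.3636 254.4192]
```

```bash
python3 -m handwheel '[[34,46,0,0,0,7,0.32],[34,46,0,0,0,7,0.32],[34,46,0,0,0,7,0.32],[34,46,0,0,0,7,0.32],[34,46,0,0,0,7,0.32],[34,46,0,0,0,7,0.32],[34,46,0,0,0,7,0.32],[34,46,0,0,0,7,0.32],[34,46,0,0,0,7,0.32],[0,0,0,0,0,7,0.32]]' 40
python3 - <<'E'
from h import *
c=manip.get_calibration("wrist");cv2.imwrite("pics/w1.png",manip.snapshot("wrist")[:,:,::-1])
s=manip.sense();np.set_printoptions(precision=4,suppress=True)
from scipy.spatial.transform import Rotation as R
print(s["t"],s["tcp_pos"],R.from_quat(s["tool_rot"]).as_matrix(),s["finger_gap"],s["force"])
import pickle;pickle.dump(c,open("w1.pkl","wb"));print(w2px("wrist",[[.6137,0,.132],[.6195,-.1265,.132],[.6741,.0573,.17],[.6856,-.1767,.17]],c))
E
```

```text
t: 1.35
tcp_pos: [0.5516, -0.1576, 0.2309]
tool_rot: [0.685, 0.729, 0.0, -0.0]
force: [-0.3, -0.8, -1.7]
finger_gap: 0.32
gripper_force: 0.0
1.4 [ 0.5506 -0.159   0.2308] [[-0.0625  0.998  -0.0008]
 [ 0.998   0.0625  0.0005]
 [ 0.0005 -0.0007 -1.    ]] 0.3219918325798311 [-0.5043 -0.2017 -0.0515]
[[ 444.5826  -10.5021]
 [ 422.6894  205.2073]
 [ 634.0718 -187.2755]
 [ 532.4277  302.813 ]]
```

View pics/w1.png

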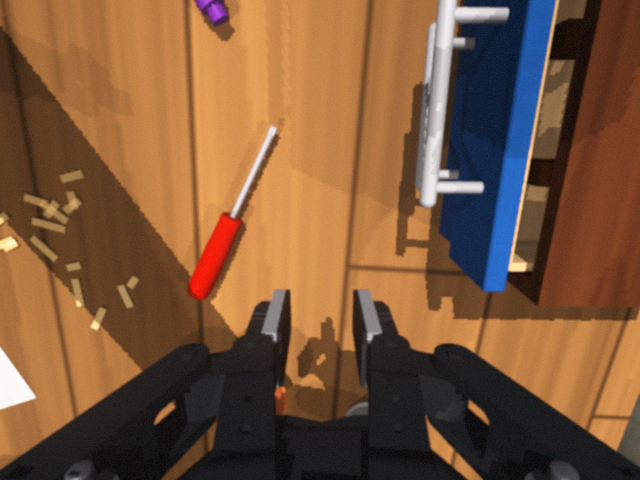

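The wrist view shows the bar's near end at (429,203), with the axis passing (447,8) at the top. The cabinet's top corner is at (540,305).

```bash
python3 - <<'E'
from h import *
import pickle;c=pickle.load(open("w1.pkl","rb"));np.set_printoptions(precision=4,suppress=True)
p=px2w("",[(429,205),(447,8),(500,15),(483,187)],.132,c);print(p,np.degrees(np.arctan2(*(p[1]-p[0])[[0,1]])))
q=px2w("",[(540,305),(596,20)],.17,c);print(q,np.degrees(np.arctan2(*(q[1]-q[0])[[0,1]])))
E
```

```text
[[ 0.6238 -0.1261  0.132 ]
 [ 0.6166 -0.0092  0.132 ]
 [ 0.6483 -0.0108  0.132 ]
 [ 0.6581 -0.1116  0.132 ]] -3.493829231775197
[[ 0.6907 -0.1779  0.17  ]
 [ 0.6804 -0.0212  0.17  ]] -3.75711178450285
```

```bash
python3 -m handwheel '[[23,32,0,0,0,0,0.32],[23,32,0,0,0,0,0.32],[23,32,0,0,0,0,0.32],[0,0,0,0,0,0,0.32],[0,0,-40,0,0,0,0.32],[0,0,-40,0,0,0,0.32],[0,0,-37,0,0,0,0.32],[0,0,0,0,0,0,0.32],[0,0,0,0,0,0,0],[0,0,0,0,0,0,0]]' 40
```

```text
t: 2.65
tcp_pos: [0.619, -0.0668, 0.1145]
tool_rot: [0.689, 0.725, -0.0, 0.001]
force: [0.3, -2.7, -0.7]
finger_gap: 0.112
gripper_force: 38.9
```

```bash
python3 -m handwheel '[[-10,-0.5,0,0,0,0,0],[-15,-0.8,0,0,0,0,0],[-15,-0.8,0,0,0,0,0],[-15,-0.8,0,0,0,0,0],[-15,-0.8,0,0,0,0,0],[-15,-0.8,0,0,0,0,0],[-15,-0.8,0,0,0,0,0],[-15,-0.8,0,0,0,0,0],[-10,-0.6,0,0,0,0,0],[0,0,0,0,0,0,0]]' 60
```

```text
t: 3.9
tcp_pos: [0.4921, -0.0734, 0.1145]
tool_rot: [0.688, 0.725, -0.001, -0.0]
force: [-2.1, -6.3, -0.1]
finger_gap: 0.108
gripper_force: 58.9
```

```bash
python3 -m handwheel '[[-3,-0.2,0,0,0,0,0],[-3,-0.2,0,0,0,0,0],[-3,-0.2,0,0,0,0,0],[-3,-0.2,0,0,0,0,0],[-2,0,0,0,0,0,0],[0,0,0,0,0,0,0],[0,0,0,0,0,0,0],[0,0,0,0,0,0,0],[0,0,0,0,0,0,0],[0,0,0,0,0,0,0]]' 60
```

```text
t: 5.15
tcp_pos: [0.4799, -0.0741, 0.1145]
tool_rot: [0.688, 0.725, -0.0, 0.001]
force: [2.1, -5.4, -2.6]
finger_gap: 0.109
gripper_force: 58.7
```

```bash
python3 -m handwheel '[[-3,-0.2,0,0,0,0,0],[-3,-0.2,0,0,0,0,0],[-3,-0.2,0,0,0,0,0],[-2,0,0,0,0,0,0],[0,0,0,0,0,0,0],[0,0,0,0,0,0,0],[0,0,0,0,0,0,0],[0,0,0,0,0,0,0],[0,0,0,0,0,0,0],[0,0,0,0,0,0,0]]' 60
```

```text
t: 6.4
tcp_pos: [0.4767, -0.0744, 0.1146]
tool_rot: [0.69, 0.724, 0.005, 0.007]
force: [18.1, 4.9, -16.0]
finger_gap: 0.104
gripper_force: 58.3
```

```bash
python3 -m handwheel '[[3,0,0,0,0,0,0.3],[3,0,0,0,0,0,0.3],[0,0,0,0,0,0,0.3],[0,0,30,0,0,0,0.3],[0,0,40,0,0,0,0.3],[0,0,40,0,0,0,0.3],[0,0,40,0,0,0,0.3],[0,60,0,0,0,0,0.5],[0,60,0,0,0,0,0.7],[0,60,0,0,0,0,0.7]]' 30
python3 - <<'E'
from h import *
import pickle
i=manip.snapshot("top")[:,:,::-1][90:350,120:420]
cv2.imwrite("pics/c2.png",cv2.resize(i,None,fx=2.3,fy=2.3,interpolation=cv2.INTER_CUBIC))
s=manip.sense();print(s["tcp_pos"],s["q"])
E
```

```text
t: 7.65
tcp_pos: [0.4738, 0.1077, 0.2645]
tool_rot: [0.689, 0.725, -0.0, -0.0]
force: [0.9, -0.6, -0.0]
finger_gap: 0.7
gripper_force: 0.0
[0.47251375 0.11480394 0.2644522 ] [ 0.00424241  0.29728702  1.73060515  0.0067503   1.11497231 -0.0542269 ]
```

View pics/c2.png

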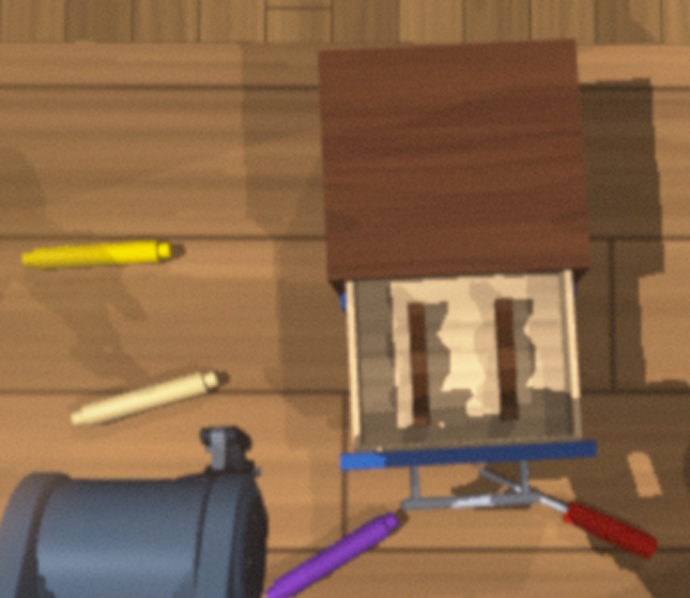

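The drawer is out at its stop and the screwdriver hasn't moved. The rack boards show at crop x≈420 and x≈508. Next I'll get a closer look at the rungs.

```bash
python3 -m handwheel '[[16,12,0,0,0,3,0.7],[16,12,0,0,0,3,0.7],[16,12,0,0,0,3,0.7],[0,0,0,0,0,0,0.7],[0,0,0,0,0,0,0.7],[0,0,0,0,0,0,0.7],[0,0,0,0,0,0,0.7],[0,0,0,0,0,0,0.7],[0,0,0,0,0,0,0.7],[0,0,0,0,0,0,0.7]]' 30
python3 - <<'E'
from h import *
import pickle
c=manip.get_calibration("wrist");cv2.imwrite("pics/w2.png",manip.snapshot("wrist")[:,:,::-1])
pickle.dump(c,open("w2.pkl","wb"));s=manip.sense();print(s["tcp_pos"]);print(w2px("",[[.5533,.3433,.012],[.5976,.1881,.012],[.4442,.341,.012],[.4709,.1836,.012]],c))
E
```

```text
t: 8.95
tcp_pos: [0.5228, 0.1425, 0.2643]
tool_rot: [0.63, 0.777, 0.0, -0.0]
force: [0.7, -0.4, 0.8]
finger_gap: 0.697
gripper_force: 0.0
[0.52285713 0.14247562 0.26429153]
[[395.25848202   4.2032615 ]
 [396.41954635 174.11683461]
 [282.49214327 -20.75741836]
 [281.19457431 153.5174995 ]]
```

View pics/w2.png

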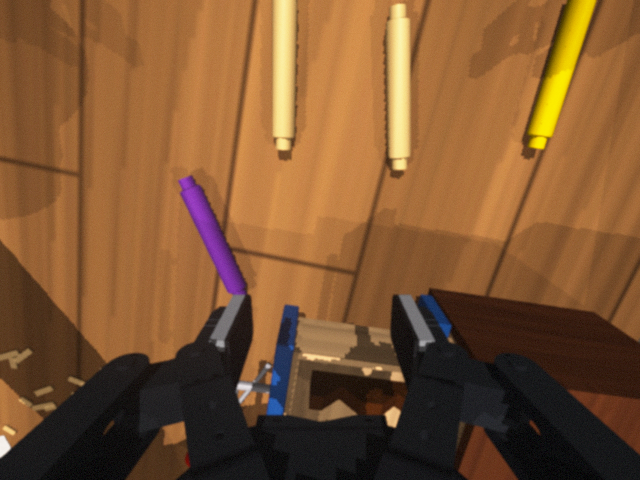

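Rung A has its ends at (398.5,4) and (399.5,170). Rung B has its lower end at (284,150), and its axis leaves the frame at (285,0).

```bash
python3 - <<'E'
from h import *
import pickle;c=pickle.load(open("w2.pkl","rb"));np.set_printoptions(precision=4,suppress=True)
for l in ([(398.5,4),(399.5,170)],[(285,0),(284,150)]):
    p=px2w("",l,.012,c);d=p[1]-p[0];u=d/np.linalg.norm(d)
    print(p,p.mean(0),np.linalg.norm(d),np.degrees(np.arctan2(d[0],-d[1])),"mid from end",p[1]-u*.077)
E
```

```text
[[0.5563 0.3441 0.012 ]
 [0.5997 0.1931 0.012 ]] [0.578  0.2686 0.012 ] 0.157145923324057 16.031108476545498 mid from end [0.5784 0.2671 0.012 ]
[[0.4495 0.3248 0.012 ]
 [0.4732 0.1878 0.012 ]] [0.4614 0.2563 0.012 ] 0.1390497089412655 9.805300323028462 mid from end [0.4601 0.2637 0.012 ]
```

```bash
python3 -m handwheel '[[18,42,-20,0,0,2,0.6],[18,42,-20,0,0,2,0.6],[19,41,-20,0,0,0,0.6],[0,0,-50,0,0,0,0.6],[0,0,-50,0,0,0,0.6],[0,0,-50,0,0,0,0.6],[0,0,-31,0,0,0,0.6],[0,0,-20,0,0,0,0.6],[0,0,0,0,0,0,0.6],[0,0,0,0,0,0,0.2]]' 30
python3 -m handwheel '[[0,0,0,0,0,0,0],[0,0,0,0,0,0,0],[0,0,0,0,0,0,0],[0,0,0,0,0,0,0],[0,0,20,0,0,0,0],[0,0,50,0,0,0,0],[0,0,60,0,0,0,0],[0,0,60,0,0,0,0],[0,0,60,0,0,0,0],[0,0,0,0,0,0,0]]' 30
```

```text
t: 10.25
tcp_pos: [0.579, 0.2678, 0.0046]
tool_rot: [0.602, 0.798, 0.001, 0.001]
force: [0.9, 0.8, 0.1]
finger_gap: 0.402
gripper_force: 0.0
t: 11.5
tcp_pos: [0.581, 0.2685, 0.261]
tool_rot: [0.602, 0.799, 0.006, 0.004]
force: [-0.1, 0.1, -0.4]
finger_gap: 0.262
gripper_force: 29.7
```

```bash
python3 - <<'E'
from h import *
np.set_printoptions(precision=4,suppress=True)
f=lambda l,z:px2w("top",np.array(l)/2.3+[120-.3,90-.3],z)
p=f([(417,302),(422,426),(505,298),(512,420)],.132);print(p,p.mean(0))
print(f([(342,461),(596,448),(352,443),(585,440)],.165),f([(405,506),(538,496)],.132))
s=manip.sense();print(s["tcp_pos"],s["q"])
E
```

```text
[[ 0.6612 -0.0207  0.132 ]
 [ 0.5442 -0.0258  0.132 ]
 [ 0.6651 -0.104   0.132 ]
 [ 0.5498 -0.1101  0.132 ]] [ 0.6051 -0.0652  0.132 ]
[[ 0.5122  0.0454  0.165 ]
 [ 0.5238 -0.1838  0.165 ]
 [ 0.5284  0.0365  0.165 ]
 [ 0.5311 -0.174   0.165 ]] [[ 0.4699 -0.0102  0.132 ]
 [ 0.4791 -0.1341  0.132 ]]
[0.581  0.2685 0.261 ] [ 0.2585  0.5126  1.3704  0.      1.2442 -0.0204]
```

```bash
python3 -m handwheel '[[9,-40,0,0,0,-2.2,0],[9,-55,0,0,0,-2.2,0],[9,-55,0,0,0,-2.2,0],[9,-55,0,0,0,-2.2,0],[9,-55,0,0,0,-2.2,0],[8,-55,0,0,0,-2.2,0],[0,-15,0,0,0,0,0],[0,0,0,0,0,0,0],[0,0,0,0,0,0,0],[0,0,0,0,0,0,0]]' 30
python3 - <<'E'
from h import *
import pickle
c=manip.get_calibration("wrist");a=manip.snapshot("wrist")[:,:,::-1];b=manip.snapshot("scene")[:,:,::-1]
pickle.dump(c,open("w3.pkl","wb"));s=manip.sense();print(s["tcp_pos"],s["tool_rot"]);cv2.imwrite("pics/w3.png",np.hstack([cv2.resize(a,(400,300)),b[100:400,150:550]]))
E
```

```text
t: 12.75
tcp_pos: [0.6306, -0.0606, 0.2533]
tool_rot: [0.689, 0.725, 0.0, -0.0]
force: [1.1, -0.5, -1.1]
finger_gap: 0.267
gripper_force: 29.8
[ 0.63077324 -0.06104603  0.25345041] [ 6.89095444e-01  7.24670590e-01  4.93923150e-05 -5.04339228e-05]
```

View pics/w3.png

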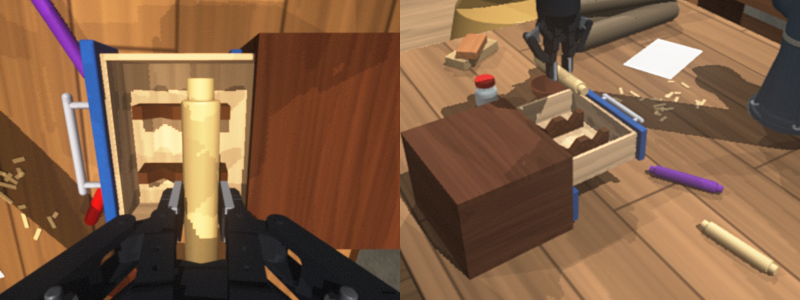

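Rung A is held straight and level, and it is above the back notches.

```bash
python3 -m handwheel '[[3.5,-1,-20,0,0,0,0],[0,0,-30,0,0,0,0],[0,0,-30,0,0,0,0],[0,0,-20,0,0,0,0],[0,0,-15,0,0,0,0],[0,0,-4,0,0,0,0],[0,0,-3,0,0,0,0],[0,0,-2,0,0,0,0],[0,0,-2,0,0,0,0],[0,0,0,0,0,0,0]]' 30
python3 -m handwheel '[[0,0,-1,0,0,0,0],[0,0,-1,0,0,0,0],[0,0,-1,0,0,0,0],[0,0,-1,0,0,0,0],[0,0,0,0,0,0,0],[0,0,0,0,0,0,0],[0,0,0,0,0,0,0],[0,0,0,0,0,0,0],[0,0,0,0,0,0,0],[0,0,0,0,0,0,0]]' 30
```

```text
t: 14.1
tcp_pos: [0.6344, -0.0636, 0.1275]
tool_rot: [0.69, 0.724, 0.0, 0.0]
force: [-1.0, 1.0, -0.5]
finger_gap: 0.266
gripper_force: 29.8
t: 15.35
tcp_pos: [0.6353, -0.0636, 0.124]
tool_rot: [0.69, 0.724, 0.001, 0.001]
force: [0.9, 0.4, 5.2]
finger_gap: 0.269
gripper_force: 30.2
```

```bash
python3 -m handwheel '[[0,0,-1,0,0,0,0],[0,0,0,0,0,0,0],[0,0,0,0,0,0,0.3],[0,0,0,0,0,0,0.35],[0,0,0,0,0,0,0.42],[0,0,0,0,0,0,0.45],[0,0,15,0,0,0,0.45],[0,0,30,0,0,0,0.45],[0,0,40,0,0,0,0.45],[0,0,45,0,0,0,0.45]]' 20
python3 - <<'E'
from h import *
import pickle
c=manip.get_calibration("wrist");a=manip.snapshot("wrist")[:,:,::-1];b=manip.snapshot("scene")[:,:,::-1]
pickle.dump(c,open("w4.pkl","wb"));s=manip.sense();print(s["tcp_pos"],s["tool_rot"]);cv2.imwrite("pics/w4.png",np.hstack([cv2.resize(a,(400,300)),cv2.resize(b[150:300,230:430],None,fx=2,fy=2)]))
E
```

```text
t: 16.6
tcp_pos: [0.6343, -0.0635, 0.2543]
tool_rot: [0.69, 0.724, 0.0, 0.0]
force: [0.5, -0.0, -0.0]
finger_gap: 0.449
gripper_force: 0.0
[ 0.63824351 -0.06443643  0.25984815] [0.68975099 0.72401146 0.00338016 0.00628879]
```

View pics/w4.png

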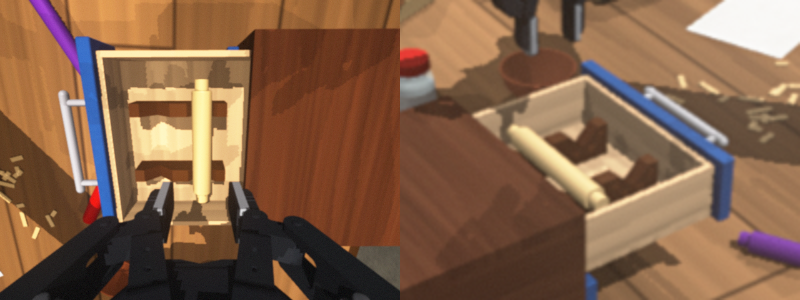

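Rung A lies cradled in the back notches. Now for rung B.

```bash
python3 -m handwheel '[[-20,36,0,0,0,1,0.6],[-25,48,0,0,0,1,0.6],[-25,48,0,0,0,1,0.6],[-25,48,0,0,0,1,0.6],[-25,48,0,0,0,1,0.6],[-25,48,0,0,0,1,0.6],[-25,48,0,0,0,1,0.6],[-4,2,0,0,0,0,0.6],[0,0,0,0,0,0,0.6],[0,0,0,0,0,0,0.6]]' 30
```

```text
t: 17.95
tcp_pos: [0.4613, 0.2614, 0.2525]
tool_rot: [0.645, 0.764, 0.0, 0.0]
force: [-0.1, -0.6, 0.1]
finger_gap: 0.598
gripper_force: 0.0
```

```bash
python3 -m handwheel '[[-0.5,1.5,-45,0,0,0,0.6],[0,0,-50,0,0,0,0.6],[0,0,-50,0,0,0,0.6],[0,0,-50,0,0,0,0.6],[0,0,-34,0,0,0,0.6],[0,0,-20,0,0,0,0.6],[0,0,0,0,0,0,0.6],[0,0,0,0,0,0,0.4],[0,0,0,0,0,0,0.2],[0,0,0,0,0,0,0]]' 30
python3 -m handwheel '[[0,0,0,0,0,0,0],[0,0,0,0,0,0,0],[0,0,0,0,0,0,0],[0,0,20,0,0,0,0],[0,0,50,0,0,0,0],[0,0,60,0,0,0,0],[0,0,60,0,0,0,0],[0,0,60,0,0,0,0],[0,0,0,0,0,0,0],[0,0,0,0,0,0,0]]' 30
```

```text
t: 19.2
tcp_pos: [0.4608, 0.264, 0.0044]
tool_rot: [0.644, 0.765, 0.001, 0.001]
force: [0.8, -1.0, 3.8]
finger_gap: 0.271
gripper_force: 29.9
t: 20.45
tcp_pos: [0.4588, 0.2639, 0.253]
tool_rot: [0.644, 0.765, -0.0, -0.0]
force: [0.7, 0.3, -1.5]
finger_gap: 0.272
gripper_force: 29.7
```

```bash
python3 -m handwheel '[[12,-30,0,0,0,-1,0],[17,-50,0,0,0,-1,0],[17,-50,0,0,0,-1,0],[17,-50,0,0,0,-1,0],[17,-50,0,0,0,-1,0],[17,-50,0,0,0,-1,0],[17,-40,0,0,0,-0.7,0],[5,-10,0,0,0,0,0],[0,0,0,0,0,0,0],[0,0,0,0,0,0,0]]' 30
```

```text
t: 21.7
tcp_pos: [0.5777, -0.0644, 0.2523]
tool_rot: [0.687, 0.726, -0.0, -0.002]
force: [0.8, 0.1, -0.6]
finger_gap: 0.267
gripper_force: 29.7
```

```bash
python3 -m handwheel '[[1,-1,-20,0,0,0,0],[0,0,-30,0,0,0,0],[0,0,-30,0,0,0,0],[0,0,-20,0,0,0,0],[0,0,-14,0,0,0,0],[0,0,-4,0,0,0,0],[0,0,-3,0,0,0,0],[0,0,-2,0,0,0,0],[0,0,-2,0,0,0,0],[0,0,0,0,0,0,0]]' 30
python3 -m handwheel '[[0,0,-1,0,0,0,0],[0,0,-1,0,0,0,0],[0,0,-1,0,0,0,0],[0,0,-1,0,0,0,0],[0,0,0,0,0,0,0],[0,0,0,0,0,0,0],[0,0,0,0,0,0,0],[0,0,0,0,0,0,0],[0,0,0,0,0,0,0],[0,0,0,0,0,0,0]]' 30
```

```text
t: 22.95
tcp_pos: [0.5799, -0.0671, 0.1285]
tool_rot: [0.688, 0.726, 0.0, 0.0]
force: [-0.1, 0.5, -0.1]
finger_gap: 0.27
gripper_force: 29.7
t: 24.2
tcp_pos: [0.5799, -0.067, 0.1243]
tool_rot: [0.688, 0.726, 0.0, -0.0]
force: [-0.3, 0.2, -0.4]
finger_gap: 0.267
gripper_force: 29.7
```

No contact yet, so I'll go down a little further.

```bash
python3 -m handwheel '[[0,0,-1,0,0,0,0],[0,0,-0.5,0,0,0,0],[0,0,-0.5,0,0,0,0],[0,0,0,0,0,0,0],[0,0,0,0,0,0,0],[0,0,0,0,0,0,0],[0,0,0,0,0,0,0],[0,0,0,0,0,0,0],[0,0,0,0,0,0,0],[0,0,0,0,0,0,0]]' 30
```

```text
t: 25.45
tcp_pos: [0.5801, -0.0671, 0.1238]
tool_rot: [0.688, 0.726, 0.0, 0.001]
force: [-2.2, -0.1, 7.7]
finger_gap: 0.265
gripper_force: 30.6
```

```bash
python3 -m handwheel '[[-1,0,0,0,0,0,0],[0,0,0,0,0,0,0],[0,0,0,0,0,0,0.3],[0,0,0,0,0,0,0.34],[0,0,0,0,0,0,0.38],[0,0,0,0,0,0,0.42],[0,0,15,0,0,0,0.42],[0,0,30,0,0,0,0.42],[0,0,40,0,0,0,0.42],[0,0,45,0,0,0,0.42]]' 20
python3 -m handwheel '[[0,-20,0,0,0,0,0.42],[0,-40,0,0,0,0,0.42],[0,-50,0,0,0,0,0.42],[0,-50,0,0,0,0,0.42],[0,0,0,0,0,0,0.42],[0,0,0,0,0,0,0.42],[0,0,0,0,0,0,0.42],[0,0,0,0,0,0,0.42],[0,0,0,0,0,0,0.42],[0,0,0,0,0,0,0.42]]' 20
python3 - <<'E'
from h import *
import pickle
c=manip.get_calibration("wrist");a=manip.snapshot("wrist")[:,:,::-1];t=manip.snapshot("top")[:,:,::-1][90:350,120:420]
pickle.dump(c,open("w5.pkl","wb"));cv2.imwrite("pics/w5.png",a)
cv2.imwrite("pics/c5.png",cv2.resize(t,None,fx=2.3,fy=2.3,interpolation=cv2.INTER_CUBIC))
E
```

```text
t: 26.7
tcp_pos: [0.5786, -0.067, 0.2542]
tool_rot: [0.688, 0.726, -0.0, -0.0]
force: [0.8, 0.1, -1.6]
finger_gap: 0.422
gripper_force: 0.0
t: 27.95
tcp_pos: [0.579, -0.2266, 0.2524]
tool_rot: [0.688, 0.726, -0.0, 0.0]
force: [-0.3, -0.5, 0.5]
finger_gap: 0.419
gripper_force: 0.0
```

View pics/w5.png

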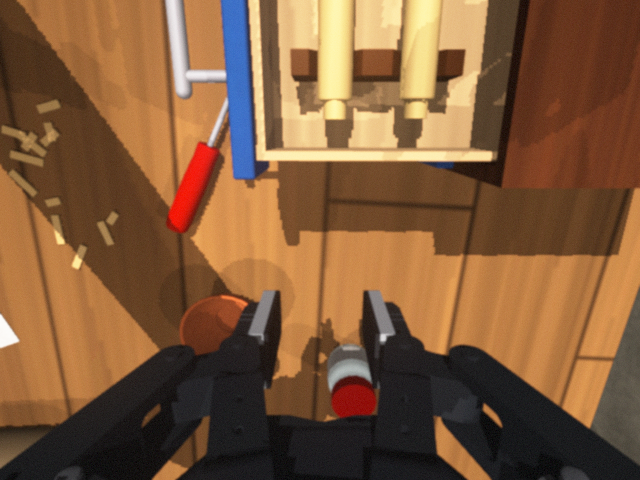

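View pics/c5.png

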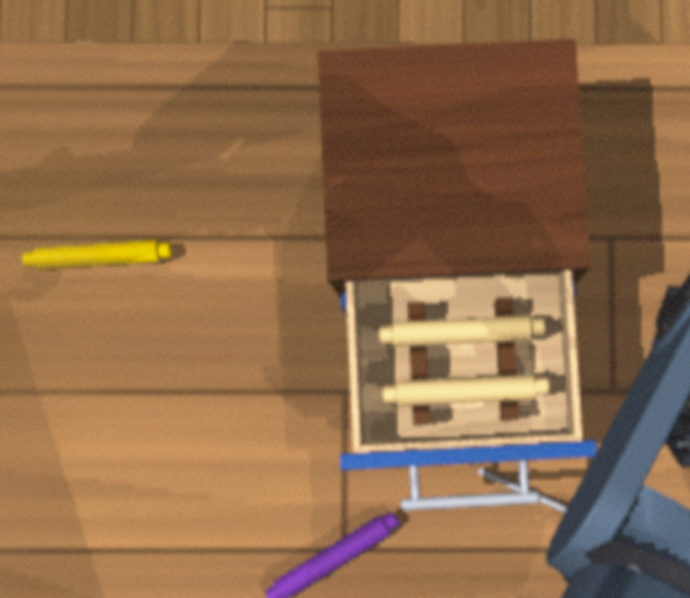

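Both rungs lie parallel in the notches, with back ends at crop (381,335)–(547,326) and front ends at (385,395)–(550,384). The driver, bowl and jar haven't moved. One quick check that the drawer didn't creep in, and that the rungs are centred.

```bash
python3 - <<'E'
from h import *
a=cv2.imread("pics/c2.png",0).astype(np.float32);b=cv2.imread("pics/c5.png",0).astype(np.float32)
for n,(y0,y1,x0,x1) in dict(front=(435,475,420,560),handle=(475,515,400,470)).items():
    t=b[y0:y1,x0:x1];r=cv2.matchTemplate(a[y0-12:y1+12,x0-12:x1+12],t,cv2.TM_CCOEFF_NORMED);print(n,np.array(cv2.minMaxLoc(r)[3])-12,r.max())
f=lambda l,z:px2w("top",np.array(l)/2.3+[119.7,89.7],z)
for l in ([(379,335),(548,326)],[(384,395),(551,384)]):
    p=f(l,.131);d=p[1]-p[0];print(p.mean(0).round(4),np.linalg.norm(d),np.degrees(np.arctan2(d[0],-d[1])))
E
```

```text
front [ 2 -2] 0.64963865
handle [12  1] 0.33730027
[ 0.6342 -0.0648  0.131 ] 0.15992677111073617 3.1329861396795655
[ 0.5785 -0.0685  0.131 ] 0.15741139211257218 3.8010762265513645
```

```bash
python3 -c "
from station import manip
print(manip.sign_off())"
```

```text
the job is handed in; nothing more can be done
None
```

I've handed the job in: by the last pictures the top drawer is out at its stop and the lower one looks shut, one pale rung lies in each notch pair, and the jar, screwdriver and bowl look unmoved; hand-in gave no verdict.

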